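# Draw out the filter tray of the solder fume box

### The job

Open the low grey solder fume box for a filter change: with a fingertip swing the hook catch at each front corner well outward, off its stud, while the tray stays shut; then hook a fingertip behind the upturned lip of the front pull and draw the filter tray steadily out to its stop. Only push and pull with the fingertips, without pinching the lip or jerking the tray. Leave the filter lying in the tray and both catches swung out, and do not disturb the small motor and phono plug on the deck or the solder reel and side cutters beside the box.

Things in the scene. Friction and masses are not known exactly. Their poses are not given: they have to be found in the camera images.
- fume_box: Low grey sheet-metal box screwed to the bench: 200 mm wide (y), 150 mm deep (x), perforated deck 88 mm above the bench, fan hood 33 mm high on the deck from x = 118 to 148 mm. Origin: at bench height under the middle of its front edge. x points to its rear, y to its left as seen from the front, z up. At yaw 0 the front faces the robot.
- tray_slide (a joint): Filter tray on level runners: 0 = shut, grows to 0.10 m at its stop as it is drawn out along the box's -x. About 3 N of friction; stays where left. Front panel 14 mm thick (box x = -14 to 0 when shut), 196 mm wide, top 86 mm above the bench. While either catch is hooked before its stud, it can move only about 3 mm.
- pull_lip (a point): Middle of the inner upper edge of the pull's upturned lip, 80 mm above the bench, at box x = -49 mm when shut; moves with the tray, axes as fume_box. The lip is 5 mm thick, rises 20 mm above the pull's ledge (its rounded edge 3 mm more) and leaves a gap of 34 mm to the front panel behind it, open above, for fingertips.
- tray: The filter tray with front panel, studs and pull; origin coincides with the fume_box origin when shut and moves with the tray. The pull is an aluminium J-profile, 110 mm long (y), on the middle of the front: a ledge 60 mm above the bench juts forward and turns up in the lip. Pressing on the lip's robot side and its inside at once is pinching it.
- tray_floor (a point): Middle of the tray's floor, 16.5 mm above the bench; moves with the tray, axes as fume_box.
- stud_left (a point): Top of the left steel stud on the tray's front panel, 7 mm across, rising 12 mm above deck height, at box x = -7, y = +71 mm when shut; moves with the tray.
- stud_right (a point): Top of the right stud, as stud_left, at y = -71 mm.
- catch_left (a joint): Flat steel hook catch on the deck, left (+y) front corner: 0 = hooked before its stud; grows as its front end swings outward (left) to a stop at 1.2 rad. Pivot upright at box x = 55, y = +85 mm, friction 0.03 N m, stays where left. Arm 12 mm wide, 3 to 8 mm above the deck, reaching 77 mm ahead of the pivot. Off its stud beyond 0.3 rad; well outward: over 0.6.
- peg_left (a point): Middle of the top of the left catch's upright black thumb peg, 12 mm across, standing on the arm 35 mm forward of the pivot; the peg rises from 8 to 27 mm above the deck. Moves with the catch.
- catch_right (a joint): Mirror image of catch_left at the right (-y) front corner, pivot at box x = 55, y = -85 mm; 0 = hooked, grows as its front end swings outward (to the right), up to 1.2 rad.
- peg_right (a point): Middle of the top of the right catch's thumb peg, as peg_left.
- filter: Pleated paper filter in a card frame, 112 x 166 x 34 mm, 0.15 kg, lying loose in the tray and hidden until it is drawn out; origin at the middle of its underside.
- solder_reel: Blue reel of solder, 64 mm across, 44 mm high, standing on the bench to the left of the box. Origin under its middle. Bystander.
- small_motor: Small d.c. motor in a brass bracket, 33 x 46 x 25 mm, lying on the rear half of the deck beside the rca_plug (which is left and which right varies). Origin under its middle. Bystander.
- side_cutters: Side cutters with red and blue grips, 170 x 60 x 16 mm, lying on the bench to the right of the box. Bystander.
- rca_plug: Small yellow phono plug, 42 mm long, 11 mm thick, lying on the rear half of the deck. Origin under its middle. Bystander.

How it is judged:
By the outcome, as a careful person would: the job done as asked, in the order asked, and still so for the second after the job is handed in, with the robot touching nothing.
It also fails if it takes over 48 s, if anything falls off the work surface, if the arm or the gripper's body presses on something with over 40 N, if the wrist force passes 120 N, or if a joint passes its speed limit or range.

### The arm

A 7-joint arm with a two-finger parallel gripper is mounted at the origin on a cart in front of the work surface, level with it; the furniture and walls round the work are solid. World frame = base frame: x ahead of the robot, y to its left, z up, the work surface at z = 0. Lengths are in m, angles in rad, forces in N, time in s.
With the tool pointing down it reaches from about 0.4 to 0.875 m from the base axis. Payload 4.4 kg.
Tool frame: the origin (TCP) lies on the centre line of the jaws, within the pads' length; the fingertips stand 11 mm ahead of it and the grasp point (between the pads) lies 8 mm behind it; z points along the fingers, y is the direction in which the jaws open and shut (so a half turn about z gives the same grasp; the last joint's range is limited). The gripper opens to 85 mm and grips with 20 to 120 N. Pads are 22 mm wide; open, the fingers measure 114 mm over their backs; the gripper's body (76 mm by 85 mm) begins 54 mm behind the grasp point. The pads swing forward as they close: fully open they stand 13 mm farther back than shut.
Start: joints at [-1.186, 0.628, 0.038, 1.517, -0.027, 0.996, -0.02], TCP at [0.283, 0.585, 0.242] pointing down, gripper open.
Joint ranges: [-3.06, 3.06], [-0.37, 2.12], [-1.25, 1.32], [0.18, 2.47], [-1.1, 4.24], [0.23, 1.98], [-2.94, 2.94]. Speed limits (rad/s): [2.57, 2.57, 3.14, 3.14, 3.14, 3.14, 3.14].

### API

Orientations are given as a unit quaternion [w, x, y, z].
In Python, from station import arm gives the robot as it stands.
- The arm moves only by the tool send_rows, never from a script. Its argument "series" is a list of rows, each a list of 5 numbers: the shift along the world's x, y, z in units of 75 cm (1.0 is 75 cm), then the turn about the world's z in units of 360 degrees (1.0 is 360 degrees), then the opening, from 0 (shut) to 1 (fully open). A call has 1 to 20 rows; each row is the pose to reach, as a shift and turn from the pose commanded when the call began, turning the shorter way round; what a row does not reach only later rows make up. A row lasts 1/12 s, in which the tool goes at most 41.7 mm and 7.16 degrees, less where a joint would pass 70% of its speed; a pose out of reach is approached as far as the arm can. A call with a number of a shift or a turn outside -1 to 1 is refused whole. A call with a gripper value outside its range is refused whole. The fingers move at their own pace and stop on an object; "newtons" is the grip in N (left out, the last holds). Time passes only in rows, so rows that repeat a pose let the fingers close. It gives the time, the measured TCP pose, the force and the opening at its end, in the units of the state.
- arm.state(): the state, without advancing time (a new reading comes with each control period).
- arm.camera(name): name is "scene" or "top" or "wrist"; returns the picture (384x512x3 uint8, red, green, blue); there is no depth.
- arm.camera_model(name): a dict with "camera_matrix" (3x3 intrinsics, pixels), "origin" and "orientation" of the camera in the world; the wrist camera has in their place "hand_eye" (4x4, takes a point from camera to tool coordinates, whose origin is the TCP and whose axes are the flange's). Camera axes: x right, y down, z forward; pixel columns grow to the right and rows downward; lengths in m; the calibration is good to about 2 mm. A picture is of the moment at which its call begins: read the wrist's pose just before it. camera_model takes no time and is no camera call.
- arm.finish_job(): hands the job in, once; it reports no verdict.
The state is a dict: "time_s": time; "joint_pos": joint angles; "dq": joint speeds; "effort": joint torques, N m; "tool_pos": TCP position; "tcp_rot": TCP orientation; "force": force on the tool from outside, world axes, zero at the start; "ft_torque": the same for the moment, N m; "gripper_width": finger opening in m.
Only numpy, scipy, OpenCV 4.12 (cv2) and the standard library are available. Lean on these libraries where they do the work, as an engineer would, in place of code of your own. Each camera call takes 0.05 s, during which the arm holds its last target. There are 200 camera calls.

## Working session

There is one attempt and no reset: what is moved stays moved. The work goes in short steps, Python scripts to look and compute and a tool call to move; the robot and the scene stay as the last step left them, time stands still between calls to the robot, and variables do not carry over. Pictures are saved under pics/ and viewed, about 8 in all and at most 12, crops included, and the job is handed in when it is done.

Besides the shell and the picture viewer there is one more tool, called after "Emit:" by a JSON object that holds its "op" and its "data", one argument or row to a line. send_rows: Moves the arm, as the interface text tells. Shifts and turns lie within -1 to 1; 1 stands for 75 cm of shift or 360 degrees of turn. Its arguments: {"type":"object","properties":{"series":{"type":"array","items":{"type":"array","items":{"type":"number"}}},"newtons":{"type":"number"}},"required":["series"]}

```bash
mkdir -p pics; ls
python3 - <<'E'
from station import arm
import cv2
print(arm.state())
for n in("top","scene"):
    m=arm.camera_model(n);print(n,m)
    cv2.imwrite(f"pics/{n}0.png",cv2.resize(arm.camera(n)[:,:,::-1],(800,600),interpolation=cv2.INTER_CUBIC))
E
```

```text
pics
{'time_s': 0.0, 'joint_pos': array([-1.18579726,  0.62934537,  0.03844361,  1.51837872, -0.02699046,
        0.99630771, -0.01998856]), 'dq': array([ 6.79001898e-04,  1.36345733e-03, -3.03424313e-05, -1.21014497e-03,
        4.62437704e-04,  8.17074555e-04, -3.35987432e-04]), 'effort': array([-8.92767857e-04, -5.63415956e+01,  1.22587860e+00, -1.93449390e+01,
        1.10856449e-02,  1.06452475e-02, -9.05932183e-06]), 'tool_pos': array([0.2829053 , 0.58452341, 0.24138618]), 'tcp_rot': array([-1.97766969e-04,  2.23488372e-01,  9.74706122e-01, -9.39945027e-04]), 'force': array([ 0.71182702, -0.06130747,  0.26375859]), 'ft_torque': array([-0.04242354, -0.02891902,  0.01866751]), 'gripper_width': 0.08555278059548317}
top {'camera_matrix': array([[415.8723929 ,   0.        , 254.49744389],
       [  0.        , 415.8723929 , 187.86792067],
       [  0.        ,   0.        ,   1.        ]]), 'origin': array([ 0.48788914, -0.23307893,  0.94573673]), 'orientation': array([ 0.05774149, -0.69708481,  0.71373347, -0.03637608])}
scene {'camera_matrix': array([[418.09301423,   0.        , 258.12833884],
       [  0.        , 418.09301423, 191.33485699],
       [  0.        ,   0.        ,   1.        ]]), 'origin': array([-0.10051425, -0.58538272,  0.47278092]), 'orientation': array([-0.45054258,  0.71653171, -0.45458911,  0.27738498])}
```

View pics/top0.png

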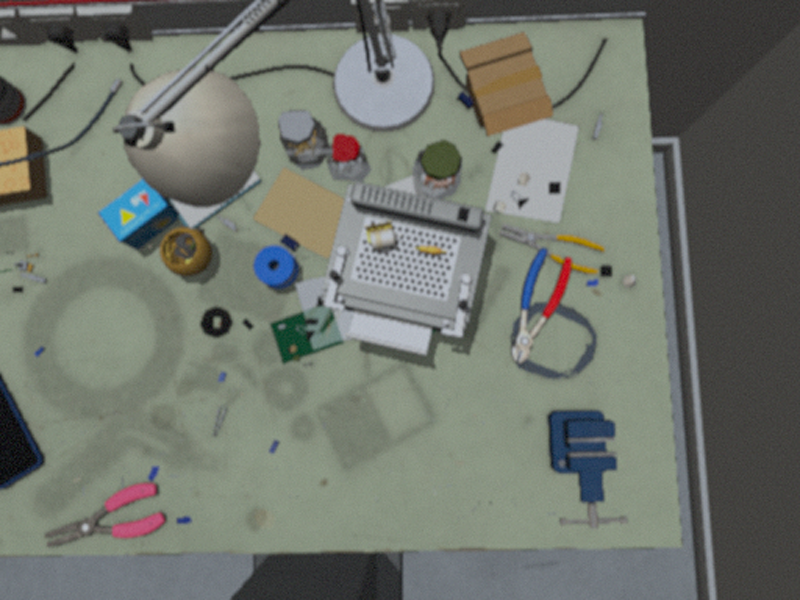

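View pics/scene0.png

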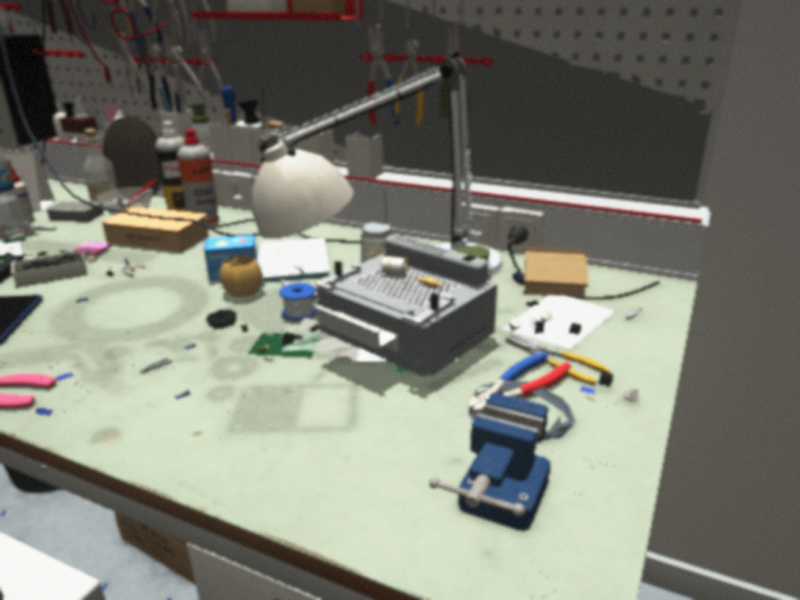

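Top view: the box is centred near (405,265) of 800x600, slightly yawed; pegs at about (335,275) and (462,298). The lamp head is behind and to the left. I'll enlarge.

Run:
```python
from station import arm
import cv2,numpy as np
im=np.mean([arm.camera("top").astype(float) for _ in range(3)],0).astype(np.uint8)[:,:,::-1]
c=im[108:236,192:332]   # x5.6
c=cv2.resize(c,None,fx=5.5,fy=4.6 and 5.5,interpolation=cv2.INTER_CUBIC)[:600]
c=cv2.resize(im[118:233,198:330],None,fx=5,fy=5,interpolation=cv2.INTER_CUBIC)
for i in range(0,c.shape[1],50): cv2.line(c,(i,0),(i,6),(0,0,255),1)
for i in range(0,c.shape[0],50): cv2.line(c,(0,i),(6,i),(0,0,255),1)
cv2.imwrite("pics/topc.png",c)
```

```text
(no output)
```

View pics/topc.png

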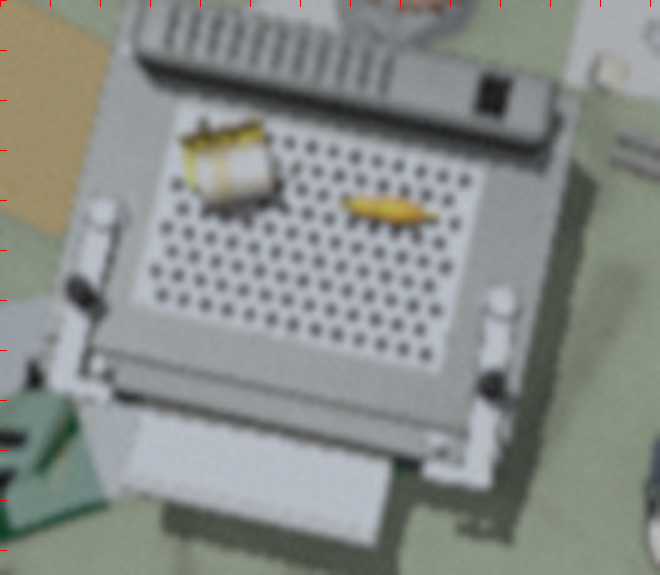

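The crop shows pivots at about (103,213) and (501,302), studs at (100,363) and (440,446), pegs at (85,293) and (490,385). The pull's lip front corners are at (120,487) and (378,545). I'll fit the box pose to these.

```bash
cat > h.py <<'E'
from station import arm
import numpy as np, cv2
from scipy.spatial.transform import Rotation as R
from scipy.optimize import least_squares
def quat(q): return R.from_quat(np.r_[q[1:],q[0]])
def proj(P,m):
    p=quat(m["orientation"]).inv().apply(np.atleast_2d(P)-m["origin"]); K=m["camera_matrix"]
    return np.c_[K[0,0]*p[:,0]/p[:,2]+K[0,2],K[1,1]*p[:,1]/p[:,2]+K[1,2]]
def b2w(b,P):
    P=np.atleast_2d(P);c,s=np.cos(b[2]),np.sin(b[2])
    return np.c_[b[0]+c*P[:,0]-s*P[:,1],b[1]+s*P[:,0]+c*P[:,1],P[:,2]]
E
python3 - <<'E'
from h import *
m=arm.camera_model("top")
mod=np.array([[55,85,97],[55,-85,97],[-7,71,100],[-7,-71,100],[20,85,108],[20,-85,108],[-54,55,82],[-54,-55,82]])/1e3
px=np.array([[103,213],[501,302],[100,363],[440,446],[85,293],[490,385],[120,487],[378,545]])/5+[198,118]-.4
f=lambda b:(proj(b2w(b,mod),m)-px).ravel()
s=least_squares(f,[.55,-.2,-.2],loss="soft_l1");b=s.x
print(b,np.degrees(b[2]));print(f(b).reshape(-1,2).round(1))
np.save("b.npy",b)
for n,P in dict(pegL=[20,85,115],pegR=[20,-85,115],lip=[-49,0,80],stop=[-149,0,80]).items(): print(n,b2w(b,np.array(P)/1e3))
# overlay on scene
ms=arm.camera_model("scene")
im=arm.camera("scene")[:,:,::-1].copy();k=4
c0=(195,140);c=cv2.resize(im[c0[1]:c0[1]+110,c0[0]:c0[0]+150],None,fx=5,fy=5,interpolation=cv2.INTER_CUBIC)
mod[4:6,2]=.115
for p in proj(b2w(b,mod),ms): cv2.drawMarker(c,tuple(((p+.4-c0)*5).astype(int)),(0,0,255),0,10,1)
cv2.imwrite("pics/scc.png",c)
E
```

```text
[ 0.58716703 -0.20409289 -0.24814876] -14.217876599259792
[[ 0.5  0.3]
 [ 0.9  0.2]
 [ 0.4  0.4]
 [-0.  -0.9]
 [-0.6 -0.4]
 [-0.2 -0.5]
 [-0.4  0.2]
 [-0.5  0.4]]
pegL [[ 0.62743124 -0.12660874  0.115     ]]
pegR [[ 0.58567757 -0.29140143  0.115     ]]
lip [[ 0.53966796 -0.19205801  0.08      ]]
stop [[ 0.44273108 -0.16749702  0.08      ]]
```

View pics/scc.png

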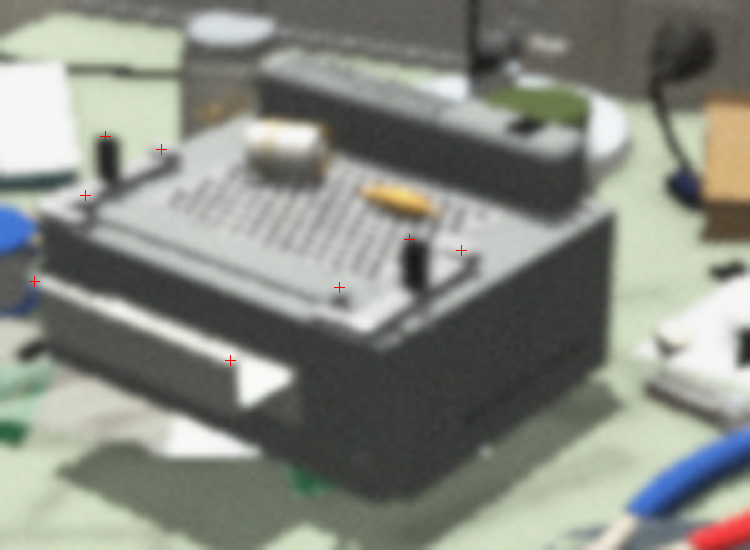

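The fit is within 1 px in the top view and the scene overlay is off by about 1.2 px (about 2.5 mm). I'll do a joint fit, locate the lamp, and compute the waypoints.

Run:
```python
from h import *
m=arm.camera_model("top");ms=arm.camera_model("scene");b=np.load("b.npy")
mod=np.array([[55,85,97],[55,-85,97],[-7,71,100],[-7,-71,100],[20,85,108],[20,-85,108],[-54,55,82],[-54,-55,82]])/1e3
px=np.array([[103,213],[501,302],[100,363],[440,446],[85,293],[490,385],[120,487],[378,545]])/5+[198,118]-.4
mod2=np.array([[20,85,115],[20,-85,115],[55,-85,97],[-7,-71,100],[-54,55,82],[-54,-55,82]])/1e3
px2=np.array([[108,138],[415,240],[472,262],[343,295],[42,277],[237,365]])/5+[195,140]-.4
f=lambda b:np.r_[(proj(b2w(b,mod),m)-px).ravel(),(proj(b2w(b,mod2),ms)-px2).ravel()]
b=least_squares(f,b,loss="soft_l1").x;np.save("b.npy",b);print(b,np.degrees(b[2]),f(b).reshape(-1,2).round(1).tolist())
L=least_squares(lambda p:np.r_[proj(p,m)[0]-[125,88],proj(p,ms)[0]-[192,122]],[.8,.1,.3]);print("lamp",L.x,L.cost)
Mo=least_squares(lambda p:(proj(b2w(b,[p[0],p[1],.1]),m)-np.array([232,165])/5-[198,118]).ravel(),[.1,.04]).x;print("motor box",Mo)
s=arm.state();t=s["tool_pos"];ty=quat(s["tcp_rot"]).apply([0,1,0]);yaw=np.arctan2(-ty[0],ty[1])
print("turn units",(b[2]-yaw)/2/np.pi, "time",s["time_s"])
for n,P in dict(pL0=[20,55,114],pL1=[26,93,114],pR0=[20,-55,114],pR1=[26,-93,114],lip0=[-31,0,79],lip1=[-141,0,79]).items():
    w=b2w(b,np.array(P)/1e3)[0];print(n,w.round(4),((w-t)/.75).round(4))
print("box x,y unit /10mm", (np.array([np.cos(b[2]),np.sin(b[2])])*.01/.75).round(5))
```

```text
[ 0.58736468 -0.20517109 -0.24867508] -14.248032786494623 [[1.0, 0.2], [1.4, 0.2], [1.0, 0.3], [0.5, -1.0], [-0.0, -0.5], [0.3, -0.6], [0.1, 0.1], [0.0, 0.3], [-0.1, -0.2], [-0.6, 0.1], [-1.6, -2.2], [-0.2, -1.3], [-1.0, 0.9], [-0.8, -0.7]]
lamp [0.80483997 0.04841276 0.1478142 ] 0.49151143293521304
motor box [0.0853114 0.0379872]
turn units 0.03217475423023831 time 0.3
pL0 [ 0.6203 -0.1568  0.114 ] [ 0.4496 -0.9889 -0.1707]
pL1 [ 0.6355 -0.1214  0.114 ] [ 0.4698 -0.9418 -0.1707]
pR0 [ 0.5932 -0.2634  0.114 ] [ 0.4135 -1.1311 -0.1707]
pR1 [ 0.5897 -0.3017  0.114 ] [ 0.4088 -1.1822 -0.1707]
lip0 [ 0.5573 -0.1975  0.079 ] [ 0.3656 -1.0433 -0.2173]
lip1 [ 0.4507 -0.1705  0.079 ] [ 0.2235 -1.0072 -0.2173]
box x,y unit /10mm [ 0.01292 -0.00328]
```

Emit:
{"op": "send_rows", "data": {
  "series": [
    [0.022,-0.049,0,0.01,0],
    [0.044,-0.098,0,0.02,0],
    [0.067,-0.147,0,0.032,0],
    [0.09,-0.197,0,0.032,0],
    [0.112,-0.246,0,0.032,0],
    [0.135,-0.295,0,0.032,0],
    [0.157,-0.344,0,0.032,0],
    [0.18,-0.393,0,0.032,0],
    [0.202,-0.443,0,0.032,0],
    [0.225,-0.492,0,0.032,0],
    [0.247,-0.541,0,0.032,0],
    [0.27,-0.59,0,0.032,0],
    [0.292,-0.64,0,0.032,0],
    [0.315,-0.689,0,0.032,0],
    [0.337,-0.738,0,0.032,0],
    [0.36,-0.787,0,0.032,0],
    [0.382,-0.836,0,0.032,0],
    [0.405,-0.886,0,0.032,0],
    [0.427,-0.935,0,0.032,0],
    [0.45,-0.985,0,0.032,0]
  ],
  "newtons": 20
}}

```text
time_s: 1.97
tool_pos: [0.6211, -0.1555, 0.2424]
tcp_rot: [-0.0, 0.125, 0.992, 0.0]
force: [0.7, 0.5, 0.1]
gripper_width: 0.0002
```

Emit:
{"op": "send_rows", "data": {
  "series": [
    [0,-0.004,-0.03,0,0],
    [0,-0.004,-0.07,0,0],
    [0,-0.004,-0.1,0,0],
    [0,-0.004,-0.1,0,0],
    [0,-0.004,-0.1,0,0]
  ]
}}

```text
time_s: 2.38
tool_pos: [0.6199, -0.1564, 0.1664]
tcp_rot: [-0.001, 0.124, 0.992, 0.0]
force: [0.8, 0.0, 0.6]
gripper_width: 0.0
```

```bash
cat > loc.py <<'E'
from h import *
def loc():
    b=np.load("b.npy");s=arm.state();t=s["tool_pos"];c,k=np.cos(b[2]),np.sin(b[2]);d=t[:2]-b[:2]
    ty=quat(s["tcp_rot"]).apply([0,1,0]);tz=quat(s["tcp_rot"]).apply([0,0,1])
    p=np.array([c*d[0]+k*d[1],-k*d[0]+c*d[1],t[2]]);f=s["force"]
    print("t",round(s["time_s"],2),"box mm",(p*1e3).round(1),"yawerr deg",round(np.degrees(np.arctan2(-ty[0],ty[1])-b[2]),2),"tz",tz.round(3),"F box",np.round([c*f[0]+k*f[1],-k*f[0]+c*f[1],f[2]],1),"w",round(s["gripper_width"],4))
    return b,p
def to(b,p,*Q):
    c,k=np.cos(b[2]),np.sin(b[2])
    for q in Q:
        d=np.array(q)/1e3-p; print(q,(np.array([c*d[0]-k*d[1],k*d[0]+c*d[1],d[2]])/.75).round(4))
E
python3 - <<'E'
from loc import *
b,p=loc()
to(b,p,[20,55,167],[20,55,114],[22,75,114],[26,93,114])
w=arm.camera("wrist")[:,:,::-1];cv2.imwrite("pics/w1.png",w)
t=arm.camera("top")[118:233,198:330,::-1];cv2.imwrite("pics/t1.png",cv2.resize(t,None,fx=4,fy=4))
a=cv2.imread("pics/w1.png");z=cv2.imread("pics/t1.png");z=cv2.resize(z,(288,251));c=np.zeros((384,800,3),np.uint8);c[:,:512]=a;c[:251,512:]=z;cv2.imwrite("pics/c1.png",c)
E
```

```text
t 2.38 box mm [ 19.6  55.2 166.4] yawerr deg -0.06 tz [-0.003  0.001 -1.   ] F box [0.8 0.2 0.6] w 0.0
[20, 55, 167] [ 0.0005 -0.0005  0.0008]
[20, 55, 114] [ 0.0005 -0.0005 -0.0699]
[22, 75, 114] [ 0.0096  0.0247 -0.0699]
[26, 93, 114] [ 0.0207  0.0467 -0.0699]
```

View pics/c1.png

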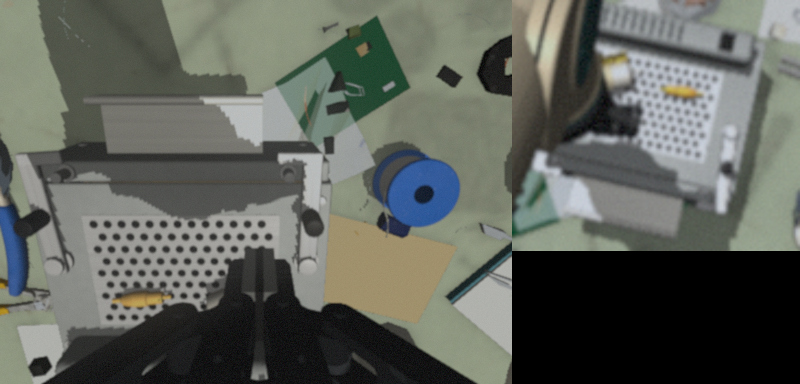

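The wrist view is sharp: pivots at (56,264) and (309,265), studs at (62,172) and (290,172), pegs at (32,222) and (311,218), lip top edge at row 99, fingertips at (262,252). I'll check these against the model.

Run:
```python
from loc import *
b,p=loc();s=arm.state();m=arm.camera_model("wrist");H=np.array(m["hand_eye"]);print(H.round(3).tolist())
Rt=quat(s["tcp_rot"])
q=(Rt*R.from_matrix(H[:3,:3])).as_quat();mw=dict(camera_matrix=m["camera_matrix"],origin=Rt.apply(H[:3,3])+s["tool_pos"],orientation=np.r_[q[3],q[:3]])
mod=np.array([[55,85,96],[55,-85,96],[-7,71,100],[-7,-71,100],[20,85,108],[20,-85,108],[-54,-55,83]])/1e3
px=np.array([[309,265],[56,264],[290,172],[62,172],[311,218],[33,222],[84,98]])
f=lambda b:(proj(b2w(b,mod),mw)-px).ravel()
print(f(b).reshape(-1,2).round(1).tolist())
r=least_squares(f,b,loss="soft_l1");print(b,r.x,r.x-b,f(r.x).reshape(-1,2).round(1).tolist())
print("tip px",proj(Rt.apply([[0,0,.011]])+s["tool_pos"],mw))
```

```text
t 2.48 box mm [ 21.5  55.4 168.9] yawerr deg -0.04 tz [ 0.003 -0.001 -1.   ] F box [ 0.3  0.1 -0.1] w -0.0003
[[0.0, -0.945, -0.327, 0.084], [1.0, 0.001, -0.001, 0.001], [0.001, -0.327, 0.945, -0.131], [0.0, 0.0, 0.0, 1.0]]
[[-7.6, -5.3], [-3.9, -4.3], [-6.6, 1.5], [-11.2, 1.5], [-5.0, 1.4], [-3.6, -2.6], [-6.5, -6.0]]
[ 0.58736468 -0.20517109 -0.24867508] [ 0.58907265 -0.20164438 -0.23783906] [0.00170797 0.0035267  0.01083603] [[-1.1, -5.4], [3.1, -2.1], [-0.5, 1.5], [-4.5, 4.0], [1.6, 1.2], [3.6, -0.0], [-0.8, -3.7]]
tip px [[257.39536703 263.7914951 ]]
```

Emit:
{"op": "send_rows", "data": {
  "series": [
    [0,0,-0.03,0,0],
    [0,0,-0.06,0,0],
    [0,0,-0.07,0,0],
    [0,0,-0.07,0,0],
    [0.002,0.006,-0.07,0,0],
    [0.004,0.012,-0.07,0,0],
    [0.006,0.018,-0.07,0,0],
    [0.009,0.024,-0.07,0,0],
    [0.012,0.03,-0.07,0,0],
    [0.014,0.035,-0.07,0,0],
    [0.017,0.04,-0.07,0,0],
    [0.019,0.045,-0.07,0,0],
    [0.021,0.05,-0.07,0,0],
    [0.021,0.05,-0.07,0,0]
  ]
}}

```text
time_s: 3.65
tool_pos: [0.6379, -0.1195, 0.1153]
tcp_rot: [0.001, 0.124, 0.992, -0.0]
force: [1.5, -3.3, 1.7]
gripper_width: -0.0001
```

Run:
```python
from loc import *
b=np.load("b.npy")+[.0007,.0015,.003];np.save("b.npy",b)
b,p=loc();cv2.imwrite("pics/w2.png",arm.camera("wrist")[:,:,::-1])
```

```text
t 3.65 box mm [ 27.9  93.8 115.3] yawerr deg -0.22 tz [ 0.003 -0.001 -1.   ] F box [ 2.3 -2.9  1.7] w -0.0001
```

View pics/w2.png

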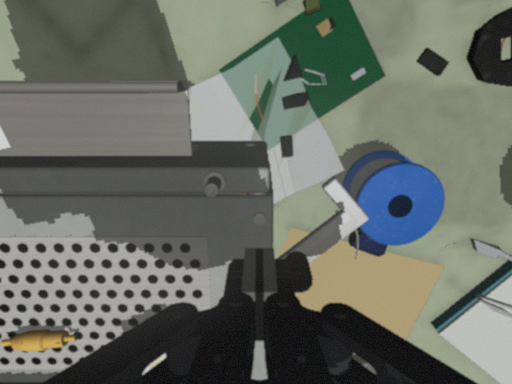

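The left catch is well swung out, by about 0.9 rad. Next I back off, lift and cross to the right catch.

Emit:
{"op": "send_rows", "data": {
  "series": [
    [-0.003,-0.0105,0,0,0],
    [-0.003,-0.0105,0.035,0,0],
    [-0.003,-0.0105,0.07,0,0],
    [-0.01,-0.035,0.07,0,0],
    [-0.02,-0.07,0.07,0,0],
    [-0.031,-0.105,0.07,0,0],
    [-0.043,-0.14,0.07,0,0],
    [-0.052,-0.17,0.07,0,0],
    [-0.0576,-0.1893,0.07,0,0],
    [-0.0576,-0.1893,0.07,0,0],
    [-0.0576,-0.1893,0.035,0,0],
    [-0.0576,-0.1893,0,0,0],
    [-0.0576,-0.1893,0,0,0]
  ]
}}

```text
time_s: 4.78
tool_pos: [0.5902, -0.2573, 0.1099]
tcp_rot: [-0.005, 0.124, 0.992, 0.002]
force: [-1.2, 1.6, -0.7]
gripper_width: 0.0
```

Run:
```python
from loc import *
b,p=loc();to(b,p,[20,-55,114],[27,-95,114])
```

```text
t 4.78 box mm [ 15.1 -51.5 109.9] yawerr deg -0.13 tz [-0.009  0.006 -1.   ] F box [-1.6  1.2 -0.7] w 0.0
[20, -55, 114] [ 0.0052 -0.0061  0.0055]
[27, -95, 114] [ 0.0012 -0.0601  0.0055]
```

Emit:
{"op": "send_rows", "data": {
  "series": [
    [0,0,0,0,0],
    [0,0,0,0,0],
    [0,-0.006,0,0,0],
    [-0.001,-0.012,0,0,0],
    [-0.001,-0.018,0,0,0],
    [-0.002,-0.024,0,0,0],
    [-0.002,-0.03,0,0,0],
    [-0.003,-0.036,0,0,0],
    [-0.003,-0.042,0,0,0],
    [-0.004,-0.048,0,0,0],
    [-0.004,-0.054,0,0,0],
    [-0.004,-0.054,0,0,0]
  ]
}}

```text
time_s: 5.78
tool_pos: [0.5923, -0.3015, 0.1152]
tcp_rot: [0.002, 0.124, 0.992, 0.001]
force: [2.7, 2.3, 0.6]
gripper_width: -0.0005
```

Run:
```python
from loc import *
b,p=loc();cv2.imwrite("pics/w3.png",arm.camera("wrist")[:,:,::-1])
```

```text
t 5.78 box mm [ 27.9 -93.9 115.2] yawerr deg -0.22 tz [ 0.004  0.001 -1.   ] F box [2.  2.9 0.6] w -0.0005
```

View pics/w3.png

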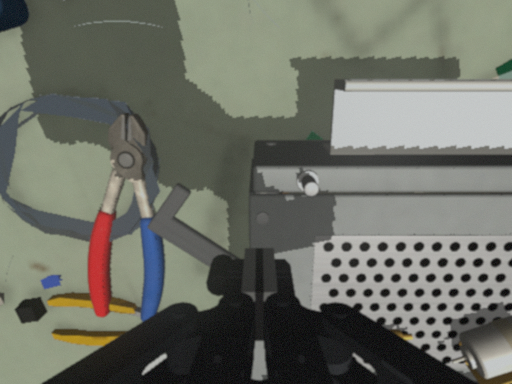

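Right catch is out too. Next: over the gap behind the lip.

Emit:
{"op": "send_rows", "data": {
  "series": [
    [0.003,0.0105,0,0,0],
    [0.003,0.0105,0.035,0,0],
    [0.003,0.0105,0.07,0,0],
    [0,0.035,0.07,0,0],
    [-0.012,0.07,0.07,0,0],
    [-0.026,0.1,0.07,0,0],
    [-0.038,0.125,0.07,0,0],
    [-0.0443,0.141,0.07,0,0],
    [-0.0443,0.141,0.07,0,0],
    [-0.0443,0.141,0.05,0,0],
    [-0.0443,0.141,0.02,0,0],
    [-0.0443,0.141,0.02,0,0],
    [-0.0443,0.141,0.02,0,0],
    [-0.0443,0.141,0.02,0,0]
  ]
}}

```text
time_s: 7.0
tool_pos: [0.5574, -0.1971, 0.1303]
tcp_rot: [0.0, 0.125, 0.992, -0.0]
force: [1.1, 0.5, 0.8]
gripper_width: 0.0002
```

Run:
```python
from loc import *
b,p=loc();to(b,p,[-31,0,79])
cv2.imwrite("pics/w4.png",arm.camera("wrist")[:,:,::-1])
```

```text
t 7.0 box mm [-31.3  -1.1 130.3] yawerr deg -0.3 tz [ 0.    -0.001 -1.   ] F box [1.  0.7 0.8] w 0.0002
[-31, 0, 79] [ 0.0008  0.0013 -0.0684]
```

View pics/w4.png

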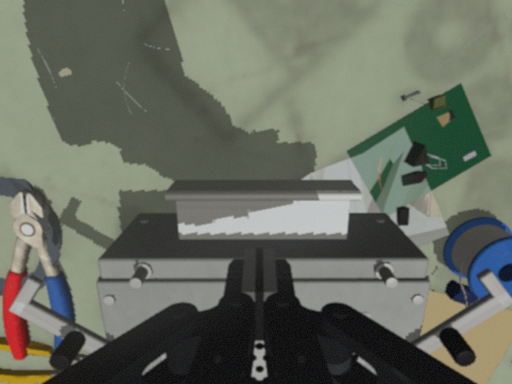

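Both catches are clear of their studs, and the fingertips stand above the pull's middle. Lip inner edge is at row ~197 and the panel's front top edge at row ~260. A quick numeric check of the gap before descending.

Run:
```python
from loc import *
b,p=loc();s=arm.state();m=arm.camera_model("wrist");H=np.array(m["hand_eye"])
Rt=quat(s["tcp_rot"])
q=(Rt*R.from_matrix(H[:3,:3])).as_quat();mw=dict(camera_matrix=m["camera_matrix"],origin=Rt.apply(H[:3,3])+s["tool_pos"],orientation=np.r_[q[3],q[:3]])
for P in ([-49,0,80],[-54,0,82],[-14,0,86],[-42,0,119],[-31,0,119],[-7,71,100],[-7,-71,100],[-51.5,55,83],[-51.5,-55,83]): print(P,proj(b2w(b,np.array(P)/1e3),mw).round(0))
```

```text
t 7.05 box mm [-31.1  -0.9 130.6] yawerr deg -0.28 tz [ 0.001 -0.001 -1.   ] F box [ 0.1  0.4 -0.1] w -0.0003
[-49, 0, 80] [[259. 200.]]
[-54, 0, 82] [[259. 193.]]
[-14, 0, 86] [[259. 260.]]
[-42, 0, 119] [[259. 243.]]
[-31, 0, 119] [[259. 263.]]
[-7, 71, 100] [[388. 283.]]
[-7, -71, 100] [[132. 284.]]
[-51.5, 55, 83] [[358. 197.]]
[-51.5, -55, 83] [[161. 198.]]
```

Predictions match (lip inner edge 199 against 200, panel 260 against 260). Descending.

Emit:
{"op": "send_rows", "data": {
  "series": [
    [0,0.001,-0.02,0,0],
    [0,0.001,-0.04,0,0],
    [0,0.001,-0.055,0,0],
    [0,0.001,-0.067,0,0],
    [0,0.001,-0.067,0,0],
    [0,0.001,-0.067,0,0],
    [0,0.001,-0.067,0,0]
  ]
}}

```text
time_s: 7.63
tool_pos: [0.5576, -0.1954, 0.0802]
tcp_rot: [0.001, 0.125, 0.992, -0.0]
force: [-1.0, 0.3, -0.2]
gripper_width: 0.0002
```

Run:
```python
from loc import *
b,p=loc();to(b,p,[-38,0,80],[-88,0,80],[-138,0,80],[-142,0,80])
```

```text
t 7.63 box mm [-31.6   0.6  80.2] yawerr deg -0.24 tz [ 0.001 -0.    -1.   ] F box [-1.1  0.  -0.2] w 0.0002
[-38, 0, 80] [-0.0085  0.0013 -0.0002]
[-88, 0, 80] [-0.0731  0.0175 -0.0002]
[-138, 0, 80] [-0.1378  0.0337 -0.0002]
[-142, 0, 80] [-0.143   0.035  -0.0002]
```

Emit:
{"op": "send_rows", "data": {
  "series": [
    [-0.0019,0.0005,0,0,0],
    [-0.0039,0.001,0,0,0],
    [-0.0058,0.0015,0,0,0],
    [-0.0078,0.0019,0,0,0],
    [-0.0097,0.0024,0,0,0],
    [-0.0116,0.0029,0,0,0],
    [-0.0142,0.0036,0,0,0],
    [-0.0168,0.0042,0,0,0],
    [-0.0207,0.0052,0,0,0],
    [-0.0246,0.0062,0,0,0],
    [-0.0284,0.0071,0,0,0],
    [-0.0323,0.0081,0,0,0],
    [-0.0362,0.0091,0,0,0],
    [-0.04,0.01,0,0,0],
    [-0.044,0.011,0,0,0],
    [-0.0478,0.012,0,0,0],
    [-0.0517,0.013,0,0,0],
    [-0.0543,0.0136,0,0,0],
    [-0.0562,0.0141,0,0,0],
    [-0.0575,0.0144,0,0,0]
  ]
}}

```text
time_s: 9.3
tool_pos: [0.5136, -0.1842, 0.0796]
tcp_rot: [-0.0, 0.125, 0.992, 0.0]
force: [4.0, -0.3, 2.6]
gripper_width: 0.0002
```

Run:
```python
from loc import *
b,p=loc();to(b,p,[-138,0,80],[-142,0,80])
cv2.imwrite("pics/w5.png",arm.camera("wrist")[:,:,::-1])
```

```text
t 9.3 box mm [-77.    0.8  79.6] yawerr deg -0.23 tz [-0.  0. -1.] F box [3.9 0.7 2.6] w 0.0002
[-138, 0, 80] [-0.0792  0.0188  0.0006]
[-142, 0, 80] [-0.0844  0.0201  0.0006]
```

View pics/w5.png

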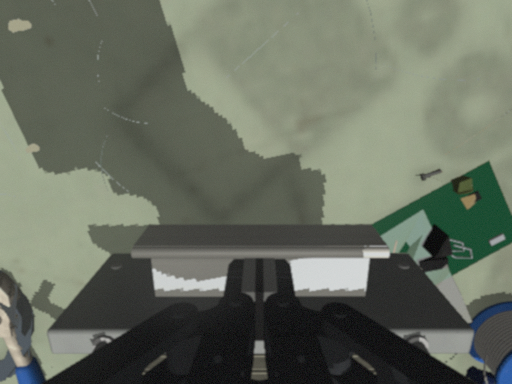

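The fingertip is behind the lip and the tray is coming out, with about 4 N of pull. Continuing towards the stop.

Emit:
{"op": "send_rows", "data": {
  "series": [
    [-0.0019,0.0005,0,0,0],
    [-0.0045,0.0011,0,0,0],
    [-0.0084,0.0021,0,0,0],
    [-0.0129,0.0032,0,0,0],
    [-0.0174,0.0043,0,0,0],
    [-0.022,0.0055,0,0,0],
    [-0.0265,0.0066,0,0,0],
    [-0.031,0.0077,0,0,0],
    [-0.0355,0.0088,0,0,0],
    [-0.04,0.01,0,0,0],
    [-0.0446,0.0111,0,0,0],
    [-0.0491,0.0122,0,0,0],
    [-0.0536,0.0133,0,0,0],
    [-0.0581,0.0144,0,0,0],
    [-0.0626,0.0156,0,0,0],
    [-0.0665,0.0165,0,0,0],
    [-0.0698,0.0173,0,0,0],
    [-0.0724,0.018,0,0,0],
    [-0.0743,0.0185,0,0,0],
    [-0.0756,0.0188,0,0,0]
  ]
}}

```text
time_s: 11.02
tool_pos: [0.4569, -0.1701, 0.0795]
tcp_rot: [-0.0, 0.125, 0.992, 0.0]
force: [2.6, 0.2, 0.3]
gripper_width: -0.0002
```

Emit:
{"op": "send_rows", "data": {
  "series": [
    [-0.001,0.0002,0,0,0],
    [-0.002,0.0005,0,0,0],
    [-0.003,0.0007,0,0,0],
    [-0.003,0.0007,0,0,0]
  ]
}}

```text
time_s: 11.35
tool_pos: [0.4547, -0.1697, 0.0795]
tcp_rot: [-0.0, 0.125, 0.992, 0.0]
force: [2.9, 1.5, 0.2]
gripper_width: 0.0003
```

Run:
```python
from loc import *
loc()
```

```text
t 11.35 box mm [-137.7    0.5   79.5] yawerr deg -0.24 tz [-0.  0. -1.] F box [2.5 2.2 0.2] w 0.0003
```

Stop not reached yet (2.5 N). I'll go on in small steps until the force rises.

Emit:
{"op": "send_rows", "data": {
  "series": [
    [-0.001,0.0002,0,0,0],
    [-0.002,0.0005,0,0,0],
    [-0.003,0.0007,0,0,0],
    [-0.003,0.0007,0,0,0]
  ]
}}

```text
time_s: 11.68
tool_pos: [0.4529, -0.1693, 0.0796]
tcp_rot: [0.0, 0.125, 0.992, -0.0]
force: [3.9, 1.3, -2.7]
gripper_width: 0.0002
```

Emit:
{"op": "send_rows", "data": {
  "series": [
    [-0.001,0.0002,0,0,0],
    [-0.002,0.0005,0,0,0],
    [-0.003,0.0007,0,0,0],
    [-0.003,0.0007,0,0,0]
  ]
}}

```text
time_s: 12.02
tool_pos: [0.4528, -0.1693, 0.0797]
tcp_rot: [0.002, 0.124, 0.992, -0.0]
force: [7.4, 0.0, -5.7]
gripper_width: 0.0001
```

Emit:
{"op": "send_rows", "data": {
  "series": [
    [-0.0015,0.0003,0,0,0],
    [-0.003,0.0007,0,0,0],
    [-0.003,0.0007,0,0,0]
  ]
}}

```text
time_s: 12.27
tool_pos: [0.4527, -0.1693, 0.0799]
tcp_rot: [0.005, 0.124, 0.992, -0.001]
force: [11.1, -0.5, -8.5]
gripper_width: -0.0001
```

Emit:
{"op": "send_rows", "data": {
  "series": [
    [0.005,-0.001,0,0,0],
    [0.01,-0.0025,0,0,0],
    [0.015,-0.0038,0,0,0],
    [0.015,-0.0038,0,0,0],
    [0.015,-0.0038,0.02,0,0],
    [0.015,-0.0038,0.06,0,0],
    [0.015,-0.0038,0.11,0,0],
    [0.015,-0.0038,0.16,0,0],
    [0.015,-0.0038,0.21,0,0],
    [0.015,0.05,0.21,0,0],
    [0.015,0.1,0.21,0,0],
    [0.015,0.15,0.21,0,0],
    [0.015,0.2,0.21,0,0],
    [0.015,0.25,0.21,0,0],
    [0.015,0.3,0.21,0,0],
    [0.015,0.35,0.21,0,0],
    [0.015,0.4,0.21,0,0],
    [0.015,0.4,0.21,0,0]
  ]
}}

```text
time_s: 13.77
tool_pos: [0.458, 0.1402, 0.2369]
tcp_rot: [-0.001, 0.119, 0.993, 0.002]
force: [0.3, -0.1, 0.1]
gripper_width: -0.0002
```

Run:
```python
from loc import *
b,p=loc()
im=arm.camera("top")[:,:,::-1].copy();m=arm.camera_model("top")
c=cv2.resize(im[108:258,172:352],None,fx=4,fy=4,interpolation=cv2.INTER_CUBIC)
a=1.0
P=np.array([[-107,71,100],[-107,-71,100],[-154,55,82],[-154,-55,82]]+[[55-77*np.cos(a),s*(85+77*np.sin(a)),96] for s in(1,-1)])/1e3
for q in proj(b2w(b,P),m): cv2.drawMarker(c,tuple(((q-[172,108]+.4)*4).astype(int)),(0,0,255),0,8,1)
cv2.imwrite("pics/tf.png",c)
```

```text
t 13.77 box mm [-209.8  301.9  236.9] yawerr deg 0.4 tz [-0.001  0.004 -1.   ] F box [ 0.3 -0.   0.1] w -0.0002
```

View pics/tf.png

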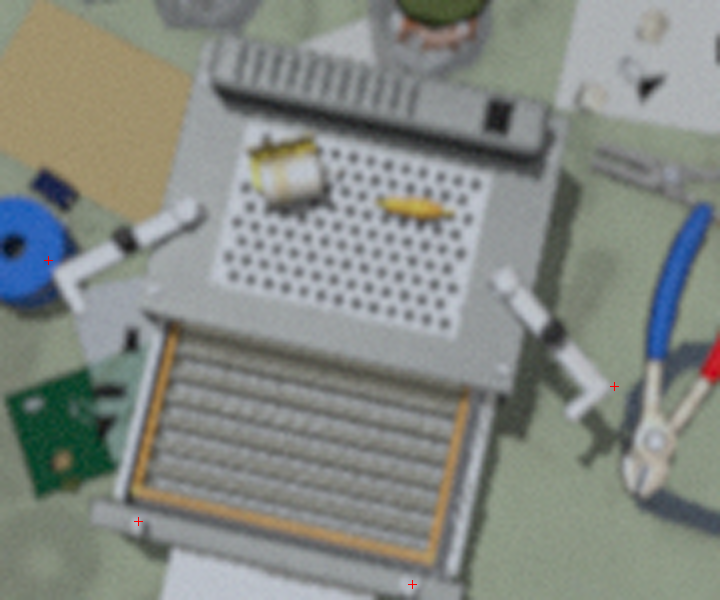

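The tray is out at the 0.10 m stop, with the stud markers on the studs. The filter is lying in the tray, both catches are out by about 0.9 rad, and the other items haven't moved. Handing in.

```bash
python3 -c "
from station import arm
print(arm.finish_job())"
```

```text
the job is handed in; nothing more can be done
None
```

The job is done and handed in at about 14 s of the 48 s allowed. With the gripper shut, I swung both catches outward by their pegs while the tray stayed shut. I then hooked the fingertips behind the lip, drew the tray out to its stop and backed the arm off.

**Last checks:**
- **Stop:** the fingertips stopped moving while the pull rose from about 3 N to 11 N. The studs in the final top picture sit where the model puts them for a 0.10 m draw.
- **Catches and filter:** both catches stand about 0.9 rad out by eye, and the filter lies in the tray.
- **Bystanders:** the motor, phono plug, reel and cutters look undisturbed.
- **Arm:** it is clear of everything, with the force reading near zero.

**Disagreement:** the camera fits of the box pose differed by about 2–3.5 mm, so I used a compromise. No check failed.

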